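# Zero the turbidity meter and hold its filter at the third click

### The job

Take a reading on the bench turbidity meter: first turn the round zero knob on the readout unit until the meter's needle points at its zero mark, then turn the bar knob of the filter turret on the optical head clockwise from rest, counting clicks, to the third click stop and not beyond it. The turret springs back if let go, so finish with the gripper still holding the knob at the third click, the needle still on zero, and leave the other things on the bench where they are.

Things in the scene. Friction and masses are not known exactly. Their poses are not given: they have to be found in the camera images.
- readout: Readout unit, fixed: white case 220 x 140 mm, flat top 60 mm above the bench, with a round zero knob on its near half and a round pointer meter on its far half. Origin under its centre, z up, x along the 220 mm length from the knob towards the meter.
- zero_grip (a point): Round ribbed black zero knob, 36 mm across, a light disc on its top. The point is on its vertical axis at the height to grip, 26 mm above the case's top; the part to grip runs from 7 to 38 mm above that top. Nothing stands within 65 mm of the axis but its 3 mm high collar. It turns with light friction (0.03 N m) and stays where it is left.
- needle_pivot (a point): Pivot of the meter's needle, 120 mm from the zero knob along the case's x. White dial 96 mm across in a black rim; the black needle is 41 mm long and lies level 6 mm above the case's top.
- zero_mark (a point): Centre of the zero mark on the dial: the longest and widest black tick (12 x 4 mm), in the middle of the scale, 41 mm from the pivot on the side away from the zero knob.
- needle (a joint): Needle angle in rad: 0 when the needle points at the zero mark, positive = clockwise seen from above. It turns 0.7 rad per rad of the zero knob, the same way round, and starts 0.35 to 0.9 clockwise of zero.
- head: Optical head, fixed: white case 220 x 140 mm, flat top 60 mm above the bench, with the turret's bar knob on its near half and a black tube well 48 mm across on its far half (125 mm from the knob; tube cap 54 mm above the case's top). Origin under its centre, z up, x along the 220 mm length from the knob towards the well.
- turret_grip (a point): Black bar knob of the filter turret: bar 48 mm long, 14 mm wide, on a 52 mm round skirt. The point is on its vertical axis at the height to grip, 26 mm above the case's top; the bar runs from 8 to 38 mm above that top. The frame is the case's and does not turn with the knob. Nothing stands within 90 mm of the axis but the 7 mm high skirt and 2 mm high pips.
- turret_line (a point): Point on the turning bar knob: the outer end of the light line on its top, 23 mm from the axis, 38 mm above the case's top; this frame turns with the knob, x along the bar, outwards. At rest the bar lies along the case's x, the light line towards the tube well. Raised pips on the case, 37 mm from the axis, mark rest (long pip) and the five click stops (short).
- turret (a joint): Turret angle in rad: 0 at rest at the end stop, growing clockwise from above. Five click stops 24 degrees (0.419) apart; third at 1.257. A return spring pulls back with 0.09 to 0.11 N m; detents add +-0.065 N m: hardest 6 degrees past each stop, easiest 6 degrees before the next, and at a stop just the spring. They cannot hold it: let go, it runs back to rest.
- oil_mid (a point): Bystander, to be left alone: small amber glass bottle with black cap, 32 mm across, 72 mm tall, standing between the two units. The point is at its centre.
- stain_mid (a point): Bystander, to be left alone: white plastic bottle, 48 mm across, 110 mm tall, to the right. The point is at its centre.
- cup_mid (a point): Bystander, to be left alone: clear open cup, 72 mm across, 80 mm tall, to the left. The point is at its centre.

How it is judged (in metres and radians):
On the way, in this order (a step that is already met when the one before it is completed fails the run):
1. the meter's needle is on its zero mark, the turret still at rest and the zero knob let go (value of joint needle between -0.07 and 0.07 rad and value of joint turret below 0.2 rad and contact force between the fingers and anything else below 0.3 N), for 0.3 s.
2. the fingers hold the turret knob at the third click (value of joint turret between 1.1267 and 1.3867 rad and contact force between the fingers and turret above 1 N), for 0.5 s.
At the end, for the whole second after the job is handed in: The fingers grip the turret knob (more than 1 N) and hold it still within 0.13 rad of the third click stop (1.257 rad), and the meter's needle is within 0.07 rad (about 3 mm at its tip) of the zero mark (all of step 2 and value of joint needle between -0.07 and 0.07 rad and velocity of joint turret between -0.1 and 0.1 rad/s); the arm keeps its last pose, push and grip.
It fails at once if the turret was turned well past the third click, over the crest to the fourth (value of joint turret above 1.487 rad).
It fails at once if a bystander was pushed more than 30 mm or tipped over (distance of any of oil_mid, stain_mid, cup_mid from where it was at the start of the episode above 0.03 m or angle between any of oil_mid, stain_mid, cup_mid's own z axis and vertical above 0.5 rad).
It also fails if it takes over 54 s, if anything falls off the work surface, if the arm or the gripper's body presses on something with over 40 N, if the wrist force passes 120 N, or if a joint passes its speed limit or range.

### The arm

A 7-joint arm with a two-finger parallel gripper is mounted at the origin on the work surface. World frame = base frame: x ahead of the robot, y to its left, z up, the work surface at z = 0. Lengths are in m, angles in degrees, forces in N, time in s.
With the tool pointing down it reaches from about 0.4 to 0.875 m from the base axis. Payload 19.3 kg.
Tool frame: the origin (TCP) lies at the very end of the fingers, on their centre line; the grasp point (between the pads) lies 19 mm behind it; z points along the fingers, y is the direction in which the jaws open and shut (so a half turn about z gives the same grasp; the last joint's range is limited). The gripper opens to 85 mm and grips with 20 to 120 N. Pads are 22 mm wide; open, the fingers measure 114 mm over their backs; the gripper's body (76 mm by 85 mm) begins 54 mm behind the grasp point. The pads swing forward as they close: fully open they stand 13 mm farther back than shut.
Start: joints at [64.274, 29.874, -2.08, 91.645, 1.215, 58.505, -6.463], TCP at [0.231, -0.581, 0.231] pointing down, gripper open.
Joint ranges: [-166.77, 166.77], [-17.47, 122.26], [-85.68, 81.53], [9.62, 139.38], [-72.42, 252.41], [9.2, 110.78], [-144.41, 144.41]. Speed limits (degrees/s): [108.29, 108.29, 136.94, 136.94, 172.46, 172.46, 172.46].

### API

Orientations are given as a 3x3 rotation matrix whose columns are the frame's x, y, z axes.
In Python, from station import arm gives the robot as it stands.
- The arm moves only by the tool jog_arm, never from a script. Its argument "deltas" is one flat list of numbers, 7 for each row, row after row: the turn, a rotation vector about the tool's x, y, z in rad, then the shift along the tool's x, y, z in m, then the finger opening in m, from 0 to 0.0854. In form: [ax, ay, az, x, y, z, claw, ax, ay, az, x, y, z, claw, ...]. A call has exactly 8 rows; each row is the pose to reach, as a shift and turn from the pose commanded when the call began, along the tool's axes at that moment; what a row does not reach only later rows make up. A row lasts 1/10 s, in which the tool goes at most 50 mm and 8.59 degrees, less where a joint would pass 70% of its speed; a pose out of reach is approached as far as the arm can. A call with a gripper value outside its range is refused whole. The fingers move at their own pace and stop on an object; "force" is the grip in N (left out, the last holds). Time passes only in rows, so rows that repeat a pose let the fingers close, or fill a call up. It gives the time, the measured TCP pose, the force and the opening at its end, in the units of the state.
- arm.read_state(): the state, without advancing time (a new reading comes with each control period).
- arm.read_camera(name): name is "scene" or "top"; returns the picture (384x512x3 uint8, red, green, blue); there is no depth.
- arm.calibration(name): a dict with "fovy" (degrees; the focal length in pixels is half the picture's height over the tangent of half this angle, whatever the lens; pixels are square), "cx", "cy" (the principal point, pixels), "T" (4x4, takes a point from camera to world coordinates). Camera axes: x right, y down, z forward; pixel columns grow to the right and rows downward; lengths in m; the calibration is good to about 2 mm. A picture is of the moment at which its call begins. calibration takes no time and is no camera call.
- arm.close_job(): hands the job in, once; it reports no verdict.
The state is a dict: "clock": time; "joint_positions": joint angles; "qd": joint speeds; "tau": joint torques, N m; "position": TCP position; "orientation": TCP orientation; "wrist_force": force on the tool from outside, world axes, zero at the start; "moment": the same for the moment, N m; "width": finger opening in m.
Only numpy, scipy, OpenCV 4.12 (cv2) and the standard library are available. Lean on these libraries where they do the work, as an engineer would, in place of code of your own. Each camera call takes 0.05 s, during which the arm holds its last target. There are 200 camera calls.

## Working session

There is one attempt and no reset: what is moved stays moved. The work goes in short steps, Python scripts to look and compute and a tool call to move; the robot and the scene stay as the last step left them, time stands still between calls to the robot, and variables do not carry over. Pictures are saved under pics/ and viewed, about 8 in all and at most 12, crops included, and the job is handed in when it is done.

Besides the shell and the picture viewer there is one more tool, called after "Request:" as a command line: name --argument value ..., lists and objects as JSON in quotes. jog_arm: Moves the arm, as the interface text tells. Its arguments: {"type":"object","properties":{"deltas":{"type":"array","items":{"type":"number"}},"force":{"type":"number"}},"required":["deltas"]}

```bash
mkdir -p pics; ls
python3 - <<'E'
from station import arm
import cv2,numpy as np
np.set_printoptions(precision=4,suppress=True)
s=arm.read_state();print(s)
for n in("scene","top"):
    c=arm.calibration(n);print(n,c)
    cv2.imwrite(f"pics/{n}0.png",arm.read_camera(n)[:,:,::-1])
E
```

```text
pics
{'clock': 0.0, 'joint_positions': array([64.2747, 29.9105, -2.0776, 91.6731,  1.2162, 58.5033, -6.4634]), 'qd': array([-0.0751,  0.1171,  0.1173,  0.028 ,  0.1913,  0.0576, -0.0675]), 'tau': array([  0.0004, -92.7106,   1.9802, -36.9933,   0.0179,   0.0082,
        -0.0001]), 'position': array([ 0.2309, -0.5804,  0.2307]), 'orientation': array([[ 0.9291,  0.3697, -0.0005],
       [ 0.3697, -0.9291,  0.001 ],
       [-0.0001, -0.0011, -1.    ]]), 'wrist_force': array([-0.2012, -0.4084,  0.4284]), 'moment': array([-0.0173,  0.0294, -0.0263]), 'width': 0.08554544533616312}
scene {'fovy': 57.575814347062845, 'cx': 253.8318740966567, 'cy': 189.32405695144502, 'T': array([[ 0.2712,  0.6621, -0.6987,  1.159 ],
       [ 0.9625, -0.1945,  0.1893, -0.165 ],
       [-0.0105, -0.7238, -0.69  ,  0.6507],
       [ 0.    ,  0.    ,  0.    ,  1.    ]])}
top {'fovy': 50.425782043982814, 'cx': 261.3397344170168, 'cy': 187.25491797756524, 'T': array([[-0.011 , -0.9933,  0.1147,  0.4654],
       [-0.9999,  0.0111,  0.0001, -0.0006],
       [-0.0013, -0.1147, -0.9934,  1.2818],
       [ 0.    ,  0.    ,  0.    ,  1.    ]])}
```

View pics/top0.png

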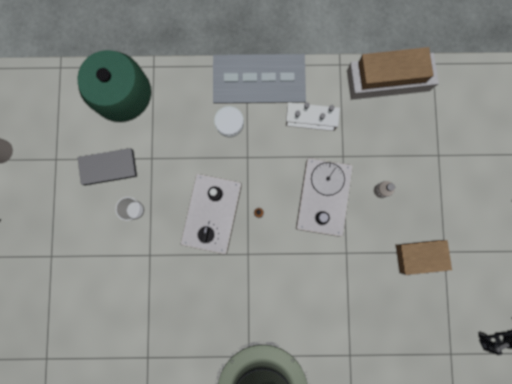

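View pics/scene0.png

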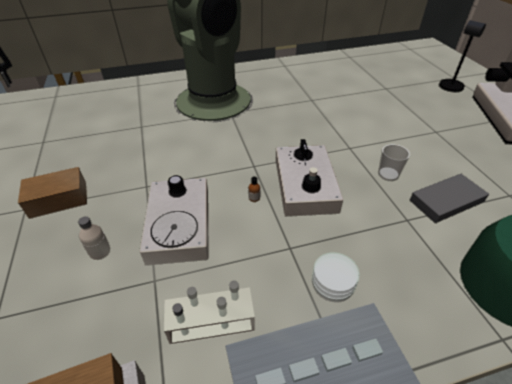

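Top view: the readout is at right (zero knob ~(322,217), meter ~(328,179)) and the head at left (bar knob ~(206,234), well ~(215,193)). The oil bottle lies between them at (259,212). Next I enlarge both.

Run:
```python
import cv2,numpy as np
t=cv2.imread("pics/top0.png");s=cv2.imread("pics/scene0.png")
a=cv2.resize(t[155:255,175:365],None,fx=4.2,fy=4.2,interpolation=cv2.INTER_CUBIC)[:, :798]
cv2.imwrite("pics/topc.png",a)
b=cv2.resize(s[130:270,140:345],None,fx=3.9,fy=3.9,interpolation=cv2.INTER_CUBIC)
cv2.imwrite("pics/scenec.png",b);print(a.shape,b.shape)
```

```text
(420, 798, 3) (546, 800, 3)
```

View pics/topc.png

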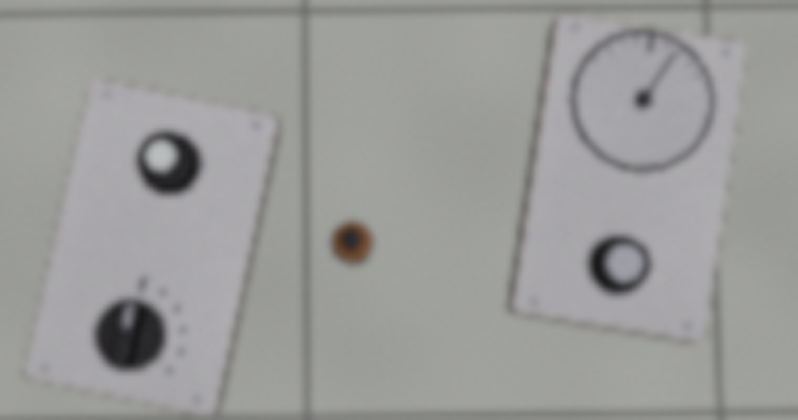

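View pics/scenec.png

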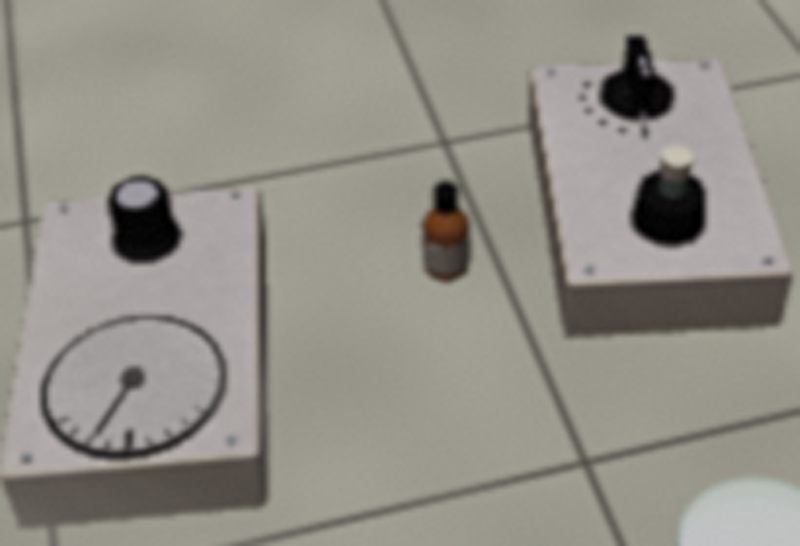

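Crops show: disc of zero knob (624,264), needle pivot (643,100), zero tick (652,41), needle tip (677,52), turret skirt (130,334) with rest pip (143,284). In the scene crop the disc is at (138,193), pivot (133,377) and turret (637,95). I'll fit both cases from these.

```bash
cat > h.py <<'E'
import numpy as np, cv2
from station import arm
from scipy.optimize import least_squares
np.set_printoptions(precision=4,suppress=True)
def proj(n,P):
    c=arm.calibration(n);T=c["T"];p=(np.atleast_2d(P)-T[:3,3])@T[:3,:3]
    f=192/np.tan(np.radians(c["fovy"]/2))
    return np.c_[c["cx"]+f*p[:,0]/p[:,2],c["cy"]+f*p[:,1]/p[:,2]]
def ray(n,uv,z):
    c=arm.calibration(n);T=c["T"];f=192/np.tan(np.radians(c["fovy"]/2))
    d=T[:3,:3]@np.array([(uv[0]-c["cx"])/f,(uv[1]-c["cy"])/f,1]);return T[:3,3]+d*(z-T[2,3])/d[2]
tc=lambda U:((np.array(U)+.5)/4.2-.5)+[175,155]
sc=lambda U:((np.array(U)+.5)/3.9-.5)+[140,130]
def pts(p,L):
    c,s=np.cos(p[2]),np.sin(p[2]);L=np.array(L,float);L=L.copy();L[:,0]+=p[3]*L[:,3]
    return np.c_[p[0]+c*L[:,0]-s*L[:,1],p[1]+s*L[:,0]+c*L[:,1],L[:,2]]
E
python3 - <<'E'
from h import *
# local x,y,z,flag(k shift)
cor=[(.11,.07,.06,0),(.11,-.07,.06,0),(-.11,-.07,.06,0),(-.11,.07,.06,0)]
RL=cor+[(0,0,.098,1),(.12,0,.066,1),(.161,0,.06,1)]
RT=tc([(555,20),(745,42),(702,340),(510,312),(624,264),(643,100),(652,41)])
RS=sc([(262,458),(5,472),(47,205),(258,190),(138,193),(133,377),(129,440)])
HL=cor+[(0,0,.098,1),(.125,0,.114,1),(.037,0,.061,1)]
HT=tc([(97,82),(279,118),(215,412),(27,374),(128,328),(158,155),(143,284)])
HS=sc([(788,275),(562,282),(530,72),(722,65),(637,65),(676,157),(645,131)])
for n,L,A,B,x0 in(("readout",RL,RT,RS,(.6,-.2,0,-.05)),("head",HL,HT,HS,(.55,.15,0,-.05))):
    f=lambda p:np.r_[proj("top",pts(p,L))-A,proj("scene",pts(p,L))-B].ravel()
    r=least_squares(f,x0,loss="soft_l1");p=r.x
    print(n,p,np.degrees(p[2]));print(f(p).reshape(-1,2).round(1).tolist())
    g=pts(p,[(0,0,.086,1),L[5]]);print(g, np.hypot(*g[0,:2]))
    for c,cam in((A,"top"),(B,"scene")):
        print(cam,[ray(cam,c[i],L[i][2])[:2].round(4).tolist() for i in(4,5,6)])
a=ray("top",tc((643,100)),.066);b=ray("top",tc((677,52)),.066);m=ray("top",tc((652,41)),.06)
a2=ray("scene",sc((133,377)),.066);b2=ray("scene",sc((90,441)),.066);m2=ray("scene",sc((129,440)),.06)
an=lambda v:np.arctan2(v[1],v[0])
print("needle cw",an((m-a))-an(b-a),an(m2-a2)-an(b2-a2))
E
```

```text
readout [ 0.5775 -0.1926 -0.1756 -0.0658] -10.059414615395475
[[1.0, -2.6], [1.4, -0.4], [1.4, 0.7], [0.6, -0.4], [0.8, -0.3], [0.5, -0.2], [0.0, 0.9], [0.6, -1.5], [-1.2, 0.7], [-0.1, -1.7], [1.4, -1.9], [1.0, -0.2], [1.3, -0.1], [1.5, 0.4]]
[[ 0.5128 -0.1811  0.086 ]
 [ 0.6309 -0.202   0.066 ]] 0.5438013302655162
top [[0.5119, -0.1787], [0.6302, -0.2004], [0.674, -0.2092]]
scene [[0.5128, -0.1834], [0.6304, -0.2047], [0.6694, -0.2122]]
head [ 0.5317  0.1475 -0.2272 -0.0649] -13.016976799816424
[[0.3, -2.0], [2.0, -0.8], [0.9, 1.2], [-0.2, 0.0], [0.4, 1.2], [2.5, -0.3], [1.4, -0.5], [1.7, -0.5], [0.7, 0.1], [0.3, -2.0], [0.5, -2.0], [1.2, -2.6], [-0.1, -0.2], [0.1, 0.2]]
[[0.4684 0.1621 0.086 ]
 [0.5902 0.134  0.114 ]] 0.49570482373216584
top [[0.4718, 0.1633], [0.5894, 0.1411], [0.5029, 0.1579]]
scene [[0.478, 0.1548], [0.5909, 0.134], [0.5036, 0.154]]
needle cw 0.43767140998484966 0.42328702279013525
```

Fits agree: zero knob at about (0.5125, -0.181), turret at about (0.467, 0.162) with yaw -13°, needle 0.43 rad clockwise. So the zero knob must turn about 0.62 rad counterclockwise. I'll hover over it first.

Request:
jog_arm --deltas '[0,0,0.62,0.409,-0.267,0.092,0.0854,0,0,0.62,0.409,-0.267,0.092,0.0854,0,0,0.62,0.409,-0.267,0.092,0.0854,0,0,0.62,0.409,-0.267,0.092,0.0854,0,0,0.62,0.409,-0.267,0.092,0.0854,0,0,0.62,0.409,-0.267,0.092,0.0854,0,0,0.62,0.409,-0.267,0.092,0.0854,0,0,0.62,0.409,-0.267,0.092,0.0854]' --force 40

```text
clock: 0.9
position: [0.4551, -0.2621, 0.1579]
orientation: [[0.971, -0.239, -0.0], [-0.239, -0.971, 0.0], [-0.0, -0.0, -1.0]]
wrist_force: [1.1, -0.5, -0.2]
width: 0.0858
```

Request:
jog_arm --deltas '[0,0,0,0.0363,-0.0924,0.019,0.0854,0,0,0,0.0363,-0.0924,0.019,0.0854,0,0,0,0.0363,-0.0924,0.019,0.0854,0,0,0,0.0363,-0.0924,0.019,0.0854,0,0,0,0.0363,-0.0924,0.019,0.0854,0,0,0,0.0363,-0.0924,0.019,0.0854,0,0,0,0.0363,-0.0924,0.019,0.0854,0,0,0,0.0363,-0.0924,0.019,0.0854]'

```text
clock: 1.7
position: [0.5114, -0.1835, 0.1395]
orientation: [[0.971, -0.24, 0.0], [-0.24, -0.971, -0.0], [0.0, 0.0, -1.0]]
wrist_force: [1.0, -0.1, 0.0]
width: 0.0853
```

Run:
```python
from h import *
t=arm.read_camera("top");s=arm.read_camera("scene")
S=arm.read_state();print(S["clock"],S["position"],S["joint_positions"]);print(S["orientation"])
a=cv2.resize(t[160:245,290:365],None,fx=5,fy=5,interpolation=cv2.INTER_CUBIC)
b=cv2.resize(s[140:265,140:220],None,fx=5,fy=5,interpolation=cv2.INTER_CUBIC)
o=np.zeros((625,780,3),np.uint8);o[:425,:375]=a;o[:625,380:780]=b
cv2.imwrite("pics/hover.png",o[:600,:,::-1])
```

```text
1.8 [ 0.5116 -0.1832  0.1394] [ 12.2161  29.4816   1.6872 108.9551  -1.2508  41.5707 -89.2367]
[[ 0.9709 -0.2395  0.0002]
 [-0.2395 -0.9709 -0.    ]
 [ 0.0002  0.     -1.    ]]
```

View pics/hover.png

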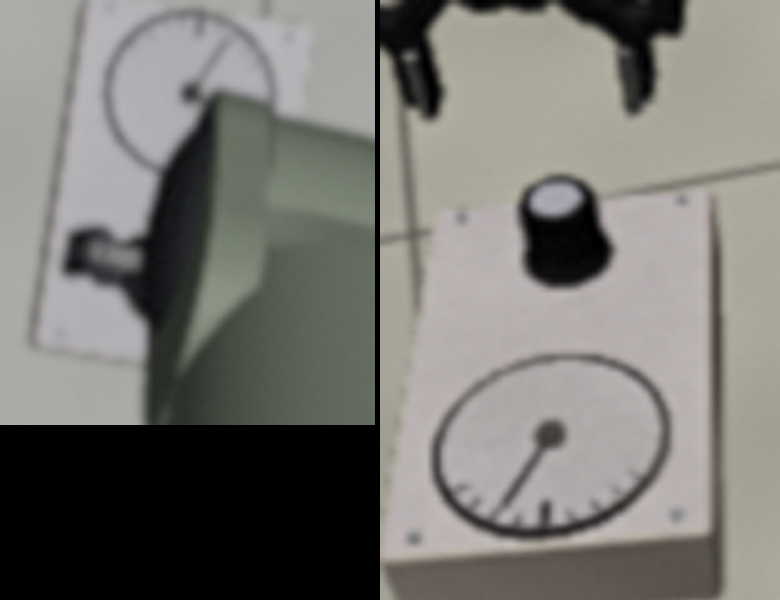

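The scene crop shows the fingers hanging astride the knob, needle tip (500,512) left of zero tick (545,513). Joint 7 tells me to use yaw 167° at the turret. Now I descend and grip.

Request:
jog_arm --deltas '[0,0,0,0.001,-0.002,0.036,0.0854,0,0,0,0.001,-0.002,0.071,0.0854,0,0,0,0.001,-0.002,0.071,0.0854,0,0,0,0.001,-0.002,0.071,0.02,0,0,0,0.001,-0.002,0.071,0.02,0,0,0,0.001,-0.002,0.071,0.02,0,0,0,0.001,-0.002,0.071,0.02,0,0,0,0.001,-0.002,0.071,0.02]' --force 25

```text
clock: 2.6
position: [0.5135, -0.1832, 0.0701]
orientation: [[0.971, -0.24, 0.002], [-0.24, -0.971, -0.002], [0.003, 0.002, -1.0]]
wrist_force: [-4.5, -9.5, 16.0]
width: 0.0352
```

Request:
jog_arm --deltas '[0,0,-0.1,0,0,0,0.02,0,0,-0.2,0,0,0,0.02,0,0,-0.3,0,0,0,0.02,0,0,-0.4,0,0,0,0.02,0,0,-0.5,0,0,0,0.02,0,0,-0.6,0,0,0,0.02,0,0,-0.6,0,0,0,0.02,0,0,-0.6,0,0,0,0.02]'

```text
clock: 3.4
position: [0.5135, -0.1832, 0.0701]
orientation: [[0.937, 0.35, 0.002], [0.35, -0.937, -0.002], [0.001, 0.003, -1.0]]
wrist_force: [-5.6, -8.2, 14.9]
width: 0.0352
```

Run:
```python
from h import *
s=arm.read_camera("scene")
S=arm.read_state();print(S["clock"],S["position"],S["wrist_force"]);print(S["orientation"])
cv2.imwrite("pics/z1.png",cv2.resize(s[195:265,140:220],None,fx=8,fy=8,interpolation=cv2.INTER_CUBIC)[:,:,::-1])
```

```text
3.45 [ 0.5135 -0.1832  0.0701] [-4.5081 -8.7781 16.5963]
[[ 0.9369  0.3496  0.002 ]
 [ 0.3496 -0.9369 -0.0025]
 [ 0.001   0.0031 -1.    ]]
```

View pics/z1.png

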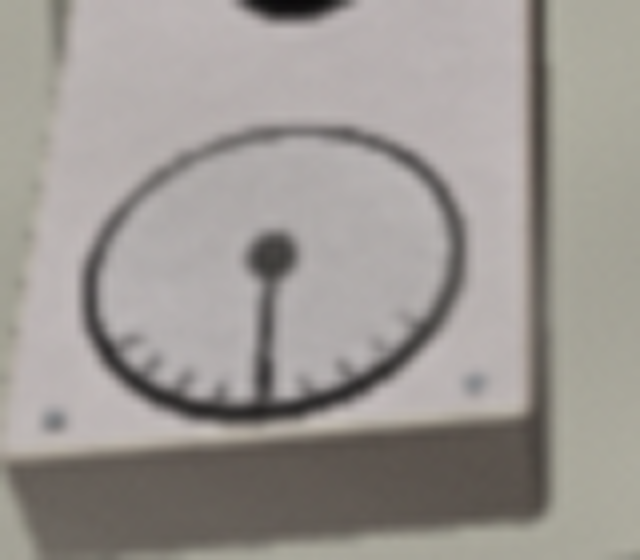

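The needle now lies over the zero tick: pivot (271,256), tip about (264,385), tick (264,390). I release and rise.

Request:
jog_arm --deltas '[0,0,0,0,0,0,0.0854,0,0,0,0,0,0,0.0854,0,0,0,0,0,0,0.0854,0,0,0,0,0,0,0.0854,0,0,0,0,0,-0.03,0.0854,0,0,0,0,0,-0.07,0.0854,0,0,0,0,0,-0.1,0.0854,0,0,0,0,0,-0.1,0.0854]'

```text
clock: 4.25
position: [0.5149, -0.1816, 0.1721]
orientation: [[0.936, 0.351, 0.005], [0.351, -0.936, -0.002], [0.005, 0.003, -1.0]]
wrist_force: [0.4, -0.4, -0.3]
width: 0.0854
```

Run:
```python
from h import *
s=arm.read_camera("scene");g=cv2.cvtColor(s,cv2.COLOR_RGB2GRAY).astype(float)
S=arm.read_state();print(S["clock"],S["position"],S["width"],S["joint_positions"])
print(S["orientation"])
# scan along arcs r about pivot for the dark needle, angle relative to fitted case x
pv=ray("scene",sc((133,377)),.066); yaw=-.1756
# fitted tilt of image pivot: refine pivot as dark hub centroid
u=proj("scene",pv)[0];y0,x0=np.round(u[::-1]).astype(int)
w=np.clip(110-g[y0-4:y0+5,x0-4:x0+5],0,None);yy,xx=np.mgrid[y0-4:y0+5,x0-4:x0+5]
pv=ray("scene",((w*xx).sum()/w.sum(),(w*yy).sum()/w.sum()),.066);print("pivot",pv)
def scan(z,r0,r1):
    th=np.linspace(-.6,.6,241);A=[]
    for r in np.linspace(r0,r1,8):
        P=np.c_[pv[0]+r*np.cos(yaw+th),pv[1]+r*np.sin(yaw+th),np.full(241,z)]
        q=proj("scene",P).astype(np.float32)
        A.append(cv2.remap(g.astype(np.float32),q[None,:,0],q[None,:,1],cv2.INTER_CUBIC)[0])
    a=np.mean(A,0);w=np.clip(np.median(a)-25-a,0,None);w[abs(th-th[w.argmax()])>.15]=0
    return (w*th).sum()/w.sum(),w.max()
print("needle ccw of case x",scan(.066,.014,.033),"tick(+needle)",scan(.060,.036,.045))
cv2.imwrite("pics/z2.png",cv2.resize(s[195:265,140:220],None,fx=8,fy=8,interpolation=cv2.INTER_CUBIC)[:,:,::-1])
```

```text
4.3 [ 0.514  -0.1814  0.17  ] 0.08522956402885952 [ 20.3368  27.1588  -9.6014 107.0658   6.0868  46.0805 -61.8888]
[[ 0.9364  0.351   0.0031]
 [ 0.351  -0.9364 -0.0009]
 [ 0.0026  0.0019 -1.    ]]
pivot [ 0.6316 -0.2053  0.066 ]
needle ccw of case x (np.float64(-0.0016923953573352495), np.float32(57.45507)) tick(+needle) (np.float64(-0.012302391502009109), np.float32(53.764214))
```

View pics/z2.png

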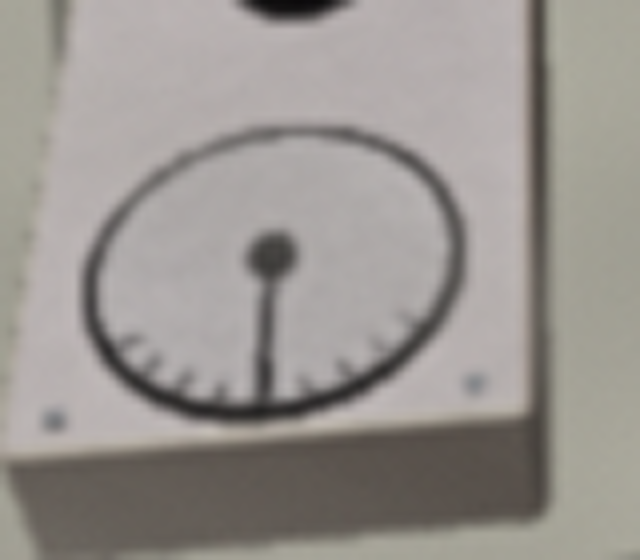

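The needle is unchanged after release, within about 0.02 rad of the tick by code as well. Next I go above the turret with yaw turned about 146° counterclockwise.

Request:
jog_arm --deltas '[0,0,-0.14,0.0096,-0.0423,0,0.0854,0,0,-0.28,0.0192,-0.0846,0,0.0854,0,0,-0.42,0.0288,-0.1269,0,0.0854,0,0,-0.56,0.0384,-0.1692,0,0.0854,0,0,-0.7,0.048,-0.2115,0,0.0854,0,0,-0.84,0.0576,-0.2538,0,0.0854,0,0,-0.98,0.0672,-0.2961,0,0.0854,0,0,-1.12,0.0767,-0.3385,0,0.0854]'

```text
clock: 5.1
position: [0.4651, 0.1643, 0.1675]
orientation: [[0.086, 0.996, -0.001], [0.996, -0.086, -0.0], [-0.0, -0.001, -1.0]]
wrist_force: [0.9, -0.1, 0.1]
width: 0.0851
```

Request:
jog_arm --deltas '[0,0,-0.14,0,0,0,0.0854,0,0,-0.28,0,0,0,0.0854,0,0,-0.42,0,0,0,0.0854,0,0,-0.56,0,0,0,0.0854,0,0,-0.7,0,0,0,0.0854,0,0,-0.84,0,0,0,0.0854,0,0,-0.98,0,0,0,0.0854,0,0,-1.12,0,0,0,0.0854]'

```text
clock: 5.9
position: [0.4655, 0.1627, 0.1674]
orientation: [[-0.859, 0.511, -0.002], [0.511, 0.859, 0.0], [0.001, -0.001, -1.0]]
wrist_force: [0.6, -0.5, -0.7]
width: 0.0853
```

Run:
```python
from h import *
S=arm.read_state();print(S["clock"],S["position"],S["joint_positions"]);print(S["orientation"])
s=arm.read_camera("scene")
cv2.imwrite("pics/t1.png",cv2.resize(s[95:220,265:355],None,fx=4.8,fy=4.8,interpolation=cv2.INTER_CUBIC)[:,:,::-1])
for P in ((.467,.163,.067),(.467,.163,.098),(.478,.155,.098)):
    print((proj("scene",P)[0]-[265,95]+.5)*4.8-.5)
```

```text
5.9 [0.4655 0.1627 0.1674] [  8.0903  28.8537 -45.1812 113.0907  26.8785  49.021    7.5293]
[[-0.8594  0.5114 -0.0016]
 [ 0.5114  0.8594  0.0002]
 [ 0.0015 -0.0006 -1.    ]]
[185.661 278.743]
[190.5471 234.0838]
[184.3541 248.0265]
```

View pics/t1.png

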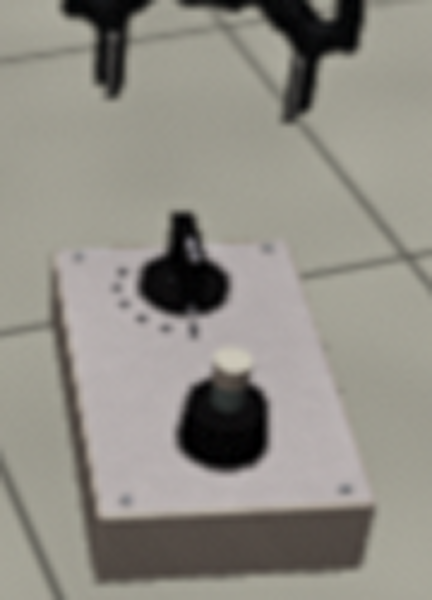

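The hand hangs astride the bar knob; the skirt is centred near (184,280) as predicted (186,279), and the rest pip is at (194,326). I align the yaw, descend and grip.

Request:
jog_arm --deltas '[0,0,-0.14,0,0,0,0.0854,0,0,-0.28,-0.002,0.001,0.02,0.0854,0,0,-0.311,-0.002,0.001,0.05,0.0854,0,0,-0.311,-0.002,0.001,0.096,0.0854,0,0,-0.311,-0.002,0.001,0.096,0.0854,0,0,-0.311,-0.002,0.001,0.096,0.0854,0,0,-0.311,-0.002,0.001,0.096,0.005,0,0,-0.311,-0.002,0.001,0.096,0.005]' --force 40

```text
clock: 6.75
position: [0.4692, 0.1628, 0.0739]
orientation: [[-0.973, 0.231, 0.002], [0.231, 0.973, 0.001], [-0.002, 0.001, -1.0]]
wrist_force: [1.1, 0.0, -0.1]
width: 0.059
```

Request:
jog_arm --deltas '[0,0,0,0,0,0,0.005,0,0,0,0,0,0,0.005,0,0,0,0,0,0,0.005,0,0,0,0,0,0,0.005,0,0,0,0,0,0,0.005,0,0,0,0,0,0,0.005,0,0,0,0,0,0,0.005,0,0,0,0,0,0,0.005]'

```text
clock: 7.55
position: [0.4686, 0.1626, 0.0728]
orientation: [[-0.973, 0.23, 0.001], [0.23, 0.973, -0.0], [-0.001, 0.0, -1.0]]
wrist_force: [-1.0, -1.2, 10.4]
width: 0.013
```

Run:
```python
from h import *
S=arm.read_state()
for k in("clock","position","orientation","wrist_force","moment","width","joint_positions"):print(k,S[k])
```

```text
clock 7.55
position [0.4686 0.1626 0.0728]
orientation [[-0.9733  0.2297  0.0007]
 [ 0.2297  0.9733 -0.    ]
 [-0.0007  0.0002 -1.    ]]
wrist_force [-0.9683 -1.2006 10.4213]
moment [-0.2743  0.33    0.1191]
width 0.012994507316709702
joint_positions [  5.1026  38.2927 -42.1332 116.3541  39.8381  40.5001  14.0715]
```

Gripped cleanly (13 mm opening, small lateral force). Now I turn clockwise in stages.

Request:
jog_arm --deltas '[0,0,0.1,0,0,0,0.005,0,0,0.2,0,0,0,0.005,0,0,0.3,0,0,0,0.005,0,0,0.4,0,0,0,0.005,0,0,0.5,0,0,0,0.005,0,0,0.6,0,0,0,0.005,0,0,0.7,0,0,0,0.005,0,0,0.8,0,0,0,0.005]'

```text
clock: 8.35
position: [0.4683, 0.1622, 0.0728]
orientation: [[-0.51, 0.86, 0.0], [0.86, 0.51, -0.001], [-0.001, -0.0, -1.0]]
wrist_force: [-3.6, -3.3, 11.7]
width: 0.0131
```

Request:
jog_arm --deltas '[0,0,0.05,0,0,0,0.005,0,0,0.1,0,0,0,0.005,0,0,0.15,0,0,0,0.005,0,0,0.2,0,0,0,0.005,0,0,0.25,0,0,0,0.005,0,0,0.3,0,0,0,0.005,0,0,0.35,0,0,0,0.005,0,0,0.35,0,0,0,0.005]'

```text
clock: 9.15
position: [0.468, 0.1621, 0.0728]
orientation: [[-0.186, 0.983, -0.0], [0.983, 0.186, -0.001], [-0.001, -0.0, -1.0]]
wrist_force: [-4.4, -3.4, 14.1]
width: 0.0131
```

Run:
```python
from h import *
S=arm.read_state()
for k in("clock","position","orientation","wrist_force","moment","width"):print(k,S[k])
R=S["orientation"];print("yaw",np.degrees(np.arctan2(R[1,0],R[0,0])),"turned",np.arctan2(.2297,-.9733)-np.arctan2(R[1,0],R[0,0]))
s=arm.read_camera("scene")
cv2.imwrite("pics/t2.png",cv2.resize(s[115:185,265:355],None,fx=8,fy=8,interpolation=cv2.INTER_CUBIC)[:,:,::-1])
```

```text
clock 9.15
position [0.468  0.1621 0.0728]
orientation [[-0.1858  0.9826 -0.0003]
 [ 0.9826  0.1858 -0.0011]
 [-0.001  -0.0004 -1.    ]]
wrist_force [-4.4159 -3.441  14.1044]
moment [-0.9691  1.0676  0.0193]
width 0.01314622096749527
yaw 100.70788407149254 turned 1.1521479116429838
```

View pics/t2.png

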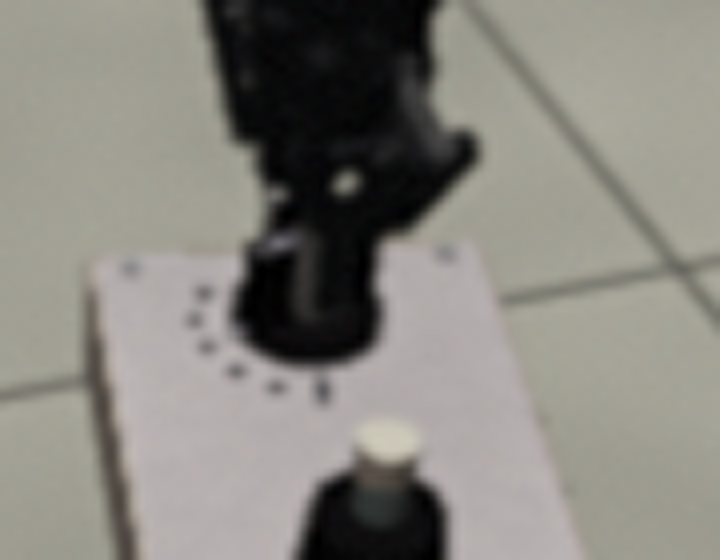

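The line's outer end is visible at about (256,250), pointing left; the third pip is at (208,348). The hand has turned 1.152 rad, so I add the last 0.105 and check against the line's projected end.

Request:
jog_arm --deltas '[0,0,0.03,0,0,0,0.005,0,0,0.06,0,0,0,0.005,0,0,0.09,0,0,0,0.005,0,0,0.105,0,0,0,0.005,0,0,0.105,0,0,0,0.005,0,0,0.105,0,0,0,0.005,0,0,0.105,0,0,0,0.005,0,0,0.105,0,0,0,0.005]'

```text
clock: 10.0
position: [0.468, 0.1621, 0.0728]
orientation: [[-0.084, 0.996, -0.0], [0.996, 0.084, -0.001], [-0.001, -0.001, -1.0]]
wrist_force: [-5.1, -4.5, 14.6]
width: 0.0133
```

Run:
```python
from h import *
S=arm.read_state();R=S["orientation"]
print(S["clock"],S["position"],S["wrist_force"],S["moment"],S["width"],"turned",np.arctan2(.2297,-.9733)-np.arctan2(R[1,0],R[0,0]))
s=arm.read_camera("scene")
x0,y0,k=285,130,14
im=cv2.resize(s[130:170,285:335],None,fx=k,fy=k,interpolation=cv2.INTER_CUBIC)[:,:,::-1]
cv2.imwrite("pics/t3.png",im)
off=np.array([x0,y0])
P=lambda r,t,z,c=(.468,.162),yaw=-.2272:((proj("scene",(c[0]+r*np.cos(yaw-t),c[1]+r*np.sin(yaw-t),z))[0]-off+.5)*k-.5).round()
for t in(1.05,1.152,1.257,1.36,1.46):print(t,"line outer",P(.023,t,.098),"inner",P(.006,t,.098))
for i in range(6):print("pip",i,P(.037,i*.4189,.061))
```

```text
10.0 [0.468  0.1621 0.0728] [-5.1143 -4.4894 14.5929] [-0.8949  1.2311  0.1267] 0.013290552482842726 turned 1.2550906637508692
1.05 line outer [177. 238.] inner [249. 208.]
1.152 line outer [170. 231.] inner [247. 206.]
1.257 line outer [164. 224.] inner [245. 205.]
1.36 line outer [159. 217.] inner [244. 203.]
1.46 line outer [155. 210.] inner [243. 201.]
pip 0 [286. 473.]
pip 1 [204. 466.]
pip 2 [133. 438.]
pip 3 [ 84. 396.]
pip 4 [ 66. 347.]
pip 5 [ 81. 301.]
```

View pics/t3.png

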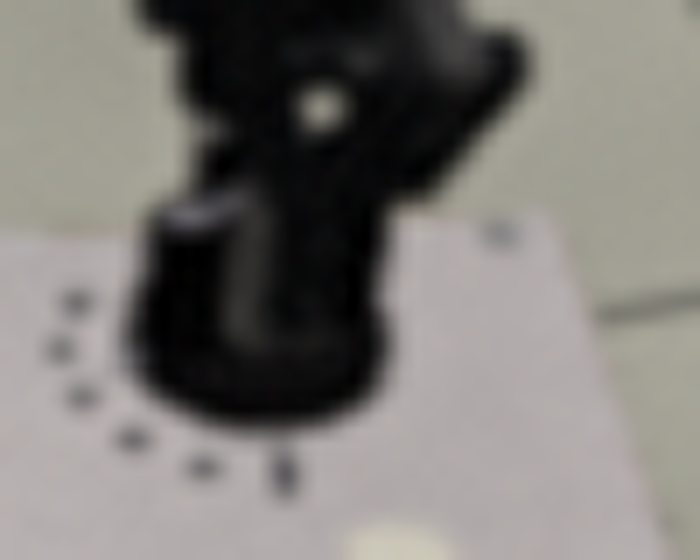

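The pips fall where the fit predicts (third: predicted (84,396), seen (82,397)). The line's outer end is at about (166,223), against (164,224) predicted for 1.257 rad. Its apparent slope is a bit steeper, but part of it is hidden by the pad. Before handing in I check the needle and whether the hand is still.

Run:
```python
from h import *
s=arm.read_camera("scene");g=cv2.cvtColor(s,cv2.COLOR_RGB2GRAY).astype(np.float32)
b=cv2.cvtColor(cv2.imread("pics/scene0.png"),cv2.COLOR_BGR2GRAY).astype(np.float32)
pv=np.array([.6316,-.2053]);yaw=-.1756;th=np.linspace(-.7,.5,241)
for im,n in((b,"start"),(g,"now")):
    A=[]
    for r in np.linspace(.014,.033,8):
        q=proj("scene",np.c_[pv[0]+r*np.cos(yaw+th),pv[1]+r*np.sin(yaw+th),np.full(241,.066)]).astype(np.float32)
        A.append(cv2.remap(im,q[None,:,0],q[None,:,1],cv2.INTER_CUBIC)[0])
    a=np.mean(A,0);w=np.clip(np.median(a)-25-a,0,None);print(n,"needle vs case x",(w*th).sum()/w.sum())
# bystander areas unchanged (oil, stain, cup)
for n,(x,y) in dict(oil=(254,190),stain=(93,238),cup=(393,163)).items():
    print(n,abs(g-b)[y-22:y+23,x-18:x+19].mean())
# light line on the bar: intensity centroid per column
print(g[141:149,294:306].astype(int))
S=arm.read_state();R=S["orientation"];print(S["clock"],S["qd"],S["width"],np.degrees(np.arctan2(R[1,0],R[0,0])))
```

```text
start needle vs case x -0.4310850787151525
now needle vs case x -9.811295652004268e-05
oil 5.9591594
stain 5.35015
cup 5.8522525
[[160 161 164 157 111  45   8   4   9   9  10   8]
 [161 162 164 153 104  41   9  13  19  17  10  11]
 [162 161 151 132  87  42  34  43  45  33  13   9]
 [160 143 115 100  83  67  65  68  57  41  20  11]
 [152 108  76  87  98  87  64  50  50  46  29  12]
 [144  91  41  44  49  41  28  30  44  44  29  11]
 [143  81  24   6   8   4   8  28  46  43  25  11]
 [144  83  20   1   3   1  12  32  46  43  23  11]]
10.1 [ 0.0315 -0.0275  0.0301  0.0062  0.0524  0.0067 -0.0311] 0.013186425465379943 94.80387723605858
```

The needle reads 0.000 rad and the bystander areas show only image noise. The line's slope and a small pad yield both suggest the knob may trail the hand slightly, so I add 0.02 rad and hand in.

Request:
jog_arm --deltas '[0,0,0.01,0,0,0,0.005,0,0,0.02,0,0,0,0.005,0,0,0.02,0,0,0,0.005,0,0,0.02,0,0,0,0.005,0,0,0.02,0,0,0,0.005,0,0,0.02,0,0,0,0.005,0,0,0.02,0,0,0,0.005,0,0,0.02,0,0,0,0.005]'

```text
clock: 10.9
position: [0.468, 0.1621, 0.0728]
orientation: [[-0.064, 0.998, -0.0], [0.998, 0.064, -0.001], [-0.001, -0.001, -1.0]]
wrist_force: [-5.8, -4.2, 15.8]
width: 0.0133
```

Run:
```python
from h import *
S=arm.read_state();R=S["orientation"];print(S["clock"],S["width"],S["moment"],"turned",np.arctan2(.2297,-.9733)-np.arctan2(R[1,0],R[0,0]))
print(arm.close_job())
```

```text
10.9 0.013277557196526988 [-0.8372  1.2642  0.1501] turned 1.2751509838181991
the job is handed in; nothing more can be done
None
```

I zeroed the needle with the round knob, let go, then turned the turret's bar knob clockwise to the third click. I handed the job in at 10.9 s with the gripper still holding it; the hand-in reported no verdict.

- **Needle:** 0.000 rad by image scan after the turret turn. A separate scan of the tick right after letting go put it within about 0.02 rad of the zero mark.
- **Turret:** the hand turned 1.275 rad while gripping the bar (13.3 mm opening, 40 N grip set). The knob itself is about 1.26 rad, because the pads yield slightly. That is against a target of 1.257 ± 0.13. The light line's outer end fitted 1.257 just before I added the last 0.02 rad.
- **One check disagreed:** the slope of the visible part of the light line suggested about 1.13 to 1.2 rad, but only a few pixels showed and the pad covered part of it. I gave it less weight, and it is why I added the last 0.02 rad.
- **Bystanders:** the image areas around the three bottles and cup showed no clear change from the start. I did not measure their positions.

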